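Turn the cover leaf of the bulb tray over its spine

TASK

The lime bulb tray has one stiff cover leaf hinged on the spine between its two bays, and it has been left slightly ajar over the bay with the two bulbs. With your fingertips, push the leaf up and right over the spine and press it down until it lies flat over the other, empty bay with its orange face up, then take your hand away. Only push the leaf, never pinch it, and leave the bulbs and everything else on the bench where they are.

Things in the scene. Friction and masses are not known exactly. Their poses are not given: they have to be found in the camera images.
- bulb_tray: Lime plastic tray with two open bays, fixed to the bench: 200 mm along its x, 230 mm along its y, walls 5 mm thick, 45 mm high. Origin: centre of its underside, on the bench. Its x runs along the spine between the bays, z up. The -y bay holds the two bulbs, under the leaf at the start; the +y bay is empty.
- spine (a point): Middle of the hinge line (steel rod of 4 mm radius along the tray's x) above the dividing wall, 52 mm above the bench. Steel hinge blocks at its two ends, 95 mm either way, reach 62 mm above the bench.
- leaf (a joint): Angle of the cover leaf about the spine (rad): 0 = flat over the bulb bay (tray's -y side), 1.57 = upright, 3.14 = flat over the empty bay (+y side), where it stops. Starts ajar at 0.12 to 0.5. The hinge is stiff (friction about 0.22 N m): the leaf stays at whatever angle it is left and must be pushed all the way; 1 to 3 N at the free edge moves it.
- free_edge (a point): Middle of the free edge of the leaf (white face up at the start, orange face down). It is a flat rigid board of about 150 g, 176 mm along the spine, reaching from 8 to 150 mm from the hinge line, 9 mm thick in all, its mid-plane through the hinge line. Flat, it would overhang the tray's outer wall by 35 mm with clear bench below, so fingertips fit under it from outside.
- bulb0: Brown flower bulb, 36 mm across, 32 mm high, standing loose in the tray's -y bay, nearer the tray's -x end. Origin: centre of its underside. Leave alone.
- bulb1: The same kind of bulb, nearer the tray's +x end of the same bay. Leave alone.
- pot_grey: Grey speckled stoneware pot, 110 mm across the rim, 100 mm high, loose. Origin: centre of its underside. Leave alone.
- pot_sand: Sand-coloured speckled stoneware pot, 110 mm across the rim, 100 mm high, loose. Origin: centre of its underside. Leave alone.
- dibber: Upright lever-action bulb dibber: steel tube 66 mm across, T handle 110 mm wide (along its y), 213 mm high in all, standing loose. Origin: centre of its underside. Leave alone.
- cultivator: Folding hand cultivator lying on the bench, 225 mm long along its x (wooden handle to -x, three steel tines to +x), 68 mm wide, 28 mm high, loose. Origin: at bench height below the middle. Leave alone.
- bowl: Blue ceramic bowl, 120 mm across, 50 mm high, loose. Origin: centre of its underside. Leave alone.
- funnel: Small aluminium funnel, 44 mm across, 65 mm high, standing mouth down in the bowl. Origin: centre of its mouth. Leave alone.

How it is judged (in metres and radians):
On the way, in this order (a step that is already met when the one before it is completed fails the run):
1. the leaf has been pushed up past upright, over its spine (value of joint leaf above 1.75 rad), for 0.1 s.
2. the leaf lies flat over the empty bay (value of joint leaf above 3.08 rad), for 0.2 s.
At the end, for the whole second after the job is handed in: The leaf rests flat over the empty bay (within 3.5 degrees of its stop, so its free edge is at most about 9 mm high of flat), orange face up, at rest; bulbs, pots, dibber, cultivator, bowl and funnel are all within 20 mm of where they started (value of joint leaf above 3.08 rad and velocity of joint leaf between -0.05 and 0.05 rad/s and distance of each of pot_grey, pot_sand, dibber, cultivator, bowl, funnel, bulb0, bulb1 from where it was at the start of the episode below 0.02 m); the robot touches nothing.
It fails at once if the leaf is pinched: the fingers press on both of its faces at once (contact force between the fingers and leaf_c1 above 0.5 N and contact force between the fingers and leaf_c2 above 0.5 N).
It fails at once if a bulb or a bystander is lifted, carried or knocked more than 20 mm from its place (distance of any of pot_grey, pot_sand, dibber, cultivator, bowl, funnel, bulb0, bulb1 from where it was at the start of the episode above 0.02 m).
It also fails if it takes over 51 s, if anything falls off the work surface, if the arm or the gripper's body presses on something with over 40 N, if the wrist force passes 120 N, or if a joint passes its speed limit or range.

ROBOT

A 6-joint arm with a two-finger parallel gripper is mounted at the origin on the work surface. World frame = base frame: x ahead of the robot, y to its left, z up, the work surface at z = 0. Lengths are in mm, angles in rad, forces in N, time in s.
With the tool pointing down it reaches from about 350 to 975 mm from the base axis. Payload 7.1 kg.
Tool frame: the origin (TCP) lies midway between the tips of the shut fingers; the grasp point (between the pads) lies 19 mm behind it (ctrl.hold_point_z is the distance from the TCP to the grasp point, in mm); z points along the fingers, y is the direction in which the jaws open and shut (so a half turn about z gives the same grasp; the last joint's range is limited). The gripper opens to 88 mm and grips with 3 to 60 N. Pads are 20 mm wide; open, the fingers measure 115 mm over their backs; the gripper's body (75 mm by 178 mm) begins 61 mm behind the grasp point.
Start: joints at [1.289, 0.423, 1.63, -0, 1.089, -0.019], TCP at [162.334, 603.533, 186.475] pointing down, gripper open.
Joint ranges: [-3, 3], [-0.9, 2.11], [0.09, 2.58], [-1.31, 4.45], [0.11, 2.69], [-2.54, 2.54]. Speed limits (rad/s): [2.39, 2.39, 3.01, 3.14, 3.14, 3.14].

INTERFACE

Orientations are given as a rotation vector (axis times angle).
In Python, from workcell import ctrl, eyes gives the robot as it stands.
- The arm moves only by the tool move_arm, never from a script. Its argument "deltas" is a list of rows, each a list of 6 numbers: the shift along the tool's x, y, z in mm, then the turn, a rotation vector about the tool's x, y, z in rad. A call has 1 to 5 rows; each row shifts and turns the pose as measured when the row begins, along the tool's axes as they then stand; what a row does not reach is not made up. A row lasts 1/12 s, in which the tool goes at most 41.7 mm and 7.16 degrees, less where a joint would pass 70% of its speed; a pose out of reach is approached as far as the arm can. A call is refused whole if a number of a shift passes 41.7 or a number of a turn 0.125, either way. A call with a gripper value outside its range is refused whole. "hand" is the closure, from -1 (fully open) to 1 (shut), set as the call begins (left out, the last holds). The fingers move at their own pace and stop on an object; the grip force is fixed at half the most. Time passes only in rows, so rows that do not move let the fingers close. It gives the time, the measured TCP pose, the force and the opening at its end, in the units of the state.
- ctrl.get_obs(): the state, without advancing time (a new reading comes with each control period).
- eyes.get_image(name): name is "scene" or "top"; returns a dict with "frame" (384x512x3 uint8, red, green, blue), "range_z" (384x512 float32, mm along the optical axis (not along the pixel's ray), 0 where there is no reading), "fx", "fy", "cx", "cy" (pixels), "cam_to_world" (4x4, takes a point from camera to world coordinates). Camera axes: x right, y down, z forward; pixel columns grow to the right and rows downward; lengths in mm; the calibration is good to about 2 mm. A picture is of the moment at which its call begins.
- ctrl.close_job(): hands the job in, once; it reports no verdict.
The state is a dict: "t": time; "qpos": joint angles; "qvel": joint speeds; "joint_torque": joint torques, N m; "ee_pos": TCP position; "orientation": TCP orientation; "ft_force": force on the tool from outside, world axes, zero at the start; "moment": the same for the moment, N m; "width": finger opening in mm.
Only numpy, scipy, OpenCV 4.12 (cv2) and the standard library are available. Lean on these libraries where they do the work, as an engineer would, in place of code of your own. Each camera call takes 0.05 s, during which the arm holds its last target.

## Working session

There is one attempt and no reset: what is moved stays moved. The work goes in short steps, Python scripts to look and compute and a tool call to move; the robot and the scene stay as the last step left them, time stands still between calls to the robot, and variables do not carry over. Pictures are saved under pics/ and viewed, and the job is handed in when it is done.

Besides the shell and the picture viewer there is one more tool, called as name(argument=value, ...) on one line, values as JSON. move_arm: Moves the arm, as the interface text tells. Its arguments: {"type":"object","properties":{"deltas":{"type":"array"},"hand":{"type":"number"}},"required":["deltas"]}

```bash
mkdir -p pics; ls; cat > h.py <<'E'
import numpy as np, cv2
from workcell import ctrl, eyes
def cloud(im):
    z=im['range_z']; v,u=np.mgrid[:z.shape[0],:z.shape[1]]
    p=np.stack([(u-im['cx'])/im['fx']*z,(v-im['cy'])/im['fy']*z,z],-1)
    T=np.array(im['cam_to_world']); return p@T[:3,:3].T+T[:3,3]
def save(im,n): cv2.imwrite(f'pics/{n}.png',cv2.cvtColor(im['frame'],cv2.COLOR_RGB2BGR))
E
python3 - <<'E'
from h import *
import pickle
o=ctrl.get_obs(); print(o)
for n in ('top','scene'):
    im=eyes.get_image(n); save(im,n+'0'); pickle.dump(im,open(n+'0.pkl','wb')); print(im['cam_to_world'])
E
```

```text
pics
{'t': 0.0, 'qpos': array([ 1.28901440e+00,  4.23814940e-01,  1.63070579e+00, -2.24782770e-06,
        1.08858919e+00, -1.89932690e-02]), 'qvel': array([-0.00149381,  0.00031668,  0.00133065, -0.0007015 , -0.00100077,
       -0.00069278]), 'joint_torque': array([-1.92225481e-03, -5.44612491e+01, -2.73647118e+01,  6.41006394e-02,
        2.29438744e-02, -1.32198779e-04]), 'ee_pos': array([162.15883616, 602.95682136, 185.7117053 ]), 'orientation': array([-4.11569459e-01, -3.11428861e+00,  2.35671108e-03]), 'ft_force': array([ 0.11648574,  0.31038186, -0.46812443]), 'moment': array([-0.0135278 ,  0.01434081, -0.00792436]), 'width': 88.18409021461822}
[[ 3.04467024e-02 -9.93097672e-01  1.13269641e-01  4.04507015e+02]
 [-9.99536220e-01 -3.03169806e-02  2.86801419e-03 -2.21847204e+01]
 [ 5.85775306e-04 -1.13304431e-01 -9.93560146e-01  1.45096154e+03]
 [ 0.00000000e+00  0.00000000e+00  0.00000000e+00  1.00000000e+00]]
[[-5.23084819e-01  4.63679801e-01 -7.15110700e-01  1.34177568e+03]
 [ 8.51991525e-01  2.62632927e-01 -4.52917638e-01  4.99929611e+02]
 [-2.21971440e-02 -8.46182597e-01 -5.32430558e-01  6.82030690e+02]
 [ 0.00000000e+00  0.00000000e+00  0.00000000e+00  1.00000000e+00]]
```

View pics/top0.png

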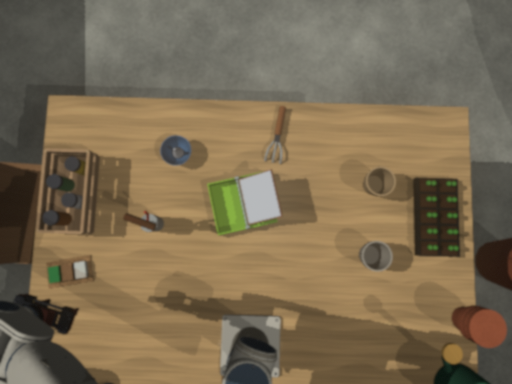

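View pics/scene0.png

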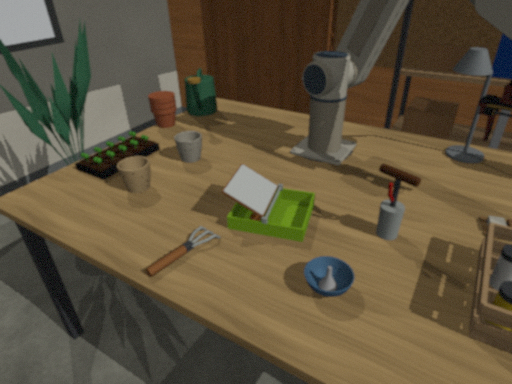

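The top view shows the tray at about (245,202). The white leaf is on its right side (world -y), with the free edge around columns 270-280, and the green empty bay is on the left. The dibber is at (150,220), the cultivator at (277,135) and the bowl at (176,150). Next I'll measure the tray and leaf.

```bash
cat > meas.py <<'E'
from h import *
import pickle
im=pickle.load(open('top0.pkl','rb')); P=cloud(im); f=im['frame'].astype(int)
im2=pickle.load(open('scene0.pkl','rb')); P2=cloud(im2); f2=im2['frame'].astype(int)
def lime(f): return (f[...,1]>f[...,0]+25)&(f[...,1]>f[...,2]+60)
def white(f): return (f.min(-1)>120)&(f.max(-1)-f.min(-1)<35)
L=[];W=[]
for f_,P_ in ((f,P),(f2,P2)):
    roi=(P_[...,0]>250)&(P_[...,0]<700)&(abs(P_[...,1])<250)&(P_[...,2]>-20)&(P_[...,2]<250)
    l=P_[lime(f_)&roi]; w=P_[white(f_)&roi&(P_[...,2]>30)]
    L.append(l);W.append(w)
    print(len(l),len(w),l.min(0),l.max(0), w.min(0),w.max(0), np.percentile(l[:,2],[1,50,99]))
l=L[0]; 
for k in (0,1):
    r=L[k][(L[k][:,2]>38)&(L[k][:,2]<52)]; rect=cv2.minAreaRect(r[:,:2].astype(np.float32)); print('rim',len(r),rect, cv2.boxPoints(rect).tolist())
    w=W[k]; c=np.median(w,0); u,s,vt=np.linalg.svd(w-w.mean(0),full_matrices=False); n=vt[2]*np.sign(vt[2,2]); 
    d=(w-w.mean(0))@n; w=w[abs(d)<6]; u,s,vt=np.linalg.svd(w-w.mean(0),full_matrices=False);n=vt[2]*np.sign(vt[2,2]);print('leaf n',n,'tilt',np.arccos(n[2]),'c',w.mean(0),'res',s/np.sqrt(len(w)),'azim',np.arctan2(n[1],n[0]))
E
python3 meas.py
```

```text
732 1551 [414.43048296 -22.13550687  -4.76192413] [603.16616655 131.37381985  49.63969346] [435.13226687 -96.02938404  48.05335138] [639.24694066  69.77717026 132.47329592] [-1.6644762   5.8473788  31.29110457]
1888 1426 [ 4.10165616e+02 -4.54491112e+01  3.83181180e-01] [656.34814622 181.75296516  47.37504799] [449.67095426 -93.68471687  56.65591505] [641.19765047  57.27112903 126.33731683] [ 2.06522443 15.14623361 45.69214543]
rim 8 ((426.4184875488281, 54.05872344970703), (2.2583799362182617, 34.5438232421875), 13.162065505981445) [[421.38604736328125, 70.6197738647461], [429.25189208984375, 36.98342514038086], [431.450927734375, 37.49767303466797], [423.5850830078125, 71.13401794433594]]
leaf n [-0.11739251  0.46401731  0.87801306] tilt 0.4991013197385641 c [545.0898711  -19.79895418  95.56780969] res [49.08267479 40.17586199  2.34558893] azim 1.8185886863906982
rim 288 ((534.0670166015625, 49.330322265625), (200.06106567382812, 226.3778839111328), 14.149458885192871) [[409.4019775390625, 134.63258361816406], [464.74053955078125, -84.8772964477539], [658.7320556640625, -35.97193908691406], [603.3934936523438, 183.53793334960938]]
leaf n [-0.12050257  0.46364991  0.87778579] tilt 0.49957593655866644 c [552.0502954  -17.2552842   92.75385651] res [49.03448063 38.96926549  1.27834448] azim 1.8250706285596574
```

```bash
cat > plan.py <<'E'
import sys
from h import *
from scipy.spatial.transform import Rotation as R
C=np.array([534,49,0.]); yaw=0.25
ex=np.array([np.cos(yaw),np.sin(yaw),0]); ey=np.array([-np.sin(yaw),np.cos(yaw),0]); ez=np.array([0,0,1.])
def W(x,y,z): return C+x*ex+y*ey+z*ez
def T(p): d=np.asarray(p)-C; return np.array([d@ex,d@ey,d[2]])
def rot(tilt): # deg from down toward +ey
    t=np.radians(tilt); z=np.sin(t)*ey-np.cos(t)*ez; y=ex; return R.from_matrix(np.stack([np.cross(y,z),y,z],1))
def show(o=None):
    o=o or ctrl.get_obs(); r=R.from_rotvec(o['orientation']); z=r.as_matrix()[:,2]
    print('t',round(o['t'],2),'tray',T(o['ee_pos']).round(1),'W',o['ee_pos'].round(1),'tilt',np.degrees(np.arctan2(z@ey,-z[2])).round(1),'F',o['ft_force'].round(1),'w',round(o['width'],1),'q',o['qpos'].round(2))
    return o
def plan(p,tilt,n=None,step=30,rs=0.11,world=False):
    o=show(); p0=o['ee_pos']; r0=R.from_rotvec(o['orientation'])
    p=np.array(p,float) if world else W(*p); r1=rot(tilt) if tilt is not None else r0
    dv=(r0.inv()*r1).as_rotvec(); 
    N=n or int(max(1,np.ceil(np.linalg.norm(p-p0)/step),np.ceil(np.linalg.norm(dv)/rs)))
    print(N,'rows')
    for i in range(min(N,5)):
        r=r0*R.from_rotvec(dv*i/N); d=r.inv().apply((p-p0)/N); print([*(d.round(0)+0.),*((dv/N).round(3)+0.)])
if __name__=='__main__':
    a=eval(sys.argv[1]); plan(*a[:2],**(a[2] if len(a)>2 else {}))
E
python3 - <<'E'
from h import *;import pickle
from plan import T
im=pickle.load(open('top0.pkl','rb')); P=cloud(im)
for n,(u,v) in dict(dib=(150,218),dibh=(138,220),potA=(380,172),potB=(377,243),bowl=(176,140),cult=(277,135),bench=(245,300)).items(): print(n,P[v,u].round(0),T(P[v,u]).round(0))
E
python3 plan.py "([200,560,330],None,dict(world=True))"
```

```text
dib [456. 372. 107.] [  4. 332. 107.]
dibh [444. 381. 211.] [ -5. 344. 211.]
potA [ 658. -475.   58.] [  -9. -539.   58.]
potB [ 391. -458.   72.] [-264. -456.   72.]
bowl [767. 313.  27.] [291. 198.  27.]
cult [799. -82.  26.] [ 225. -193.   26.]
bench [161.  22.   4.] [-368.   66.    4.]
t 0.1 tray [-223.2  628.8  185.8] W [162.2 603.  185.8] tilt -0.1 F [-0.2  1.2 -0.7] w 87.8 q [ 1.29  0.42  1.63 -0.    1.09 -0.02]
6 rows
[np.float64(-8.0), np.float64(-5.0), np.float64(-24.0), np.float64(0.0), np.float64(0.0), np.float64(0.0)]
[np.float64(-8.0), np.float64(-5.0), np.float64(-24.0), np.float64(0.0), np.float64(0.0), np.float64(0.0)]
[np.float64(-8.0), np.float64(-5.0), np.float64(-24.0), np.float64(0.0), np.float64(0.0), np.float64(0.0)]
[np.float64(-8.0), np.float64(-5.0), np.float64(-24.0), np.float64(0.0), np.float64(0.0), np.float64(0.0)]
[np.float64(-8.0), np.float64(-5.0), np.float64(-24.0), np.float64(0.0), np.float64(0.0), np.float64(0.0)]
```

move_arm(deltas=[[0, -5, -30, 0, 0, 0.1], [0, -5, -30, 0, 0, 0.11], [0, -5, -30, 0, 0, 0.11], [0, -5, -30, 0, 0, 0.11], [0, -5, -20, 0, 0, 0.11]], hand=1)

```text
t: 0.52
ee_pos: [149.6, 576.2, 321.7]
orientation: [1.257, 2.876, -0.031]
ft_force: [0.0, 0.4, -0.7]
width: 58.4
```

```bash
python3 plan.py "([380,100,320],0,dict(world=True,step=36))"
```

```text
t 0.52 tray [-242.   605.9  321.7] W [149.6 576.2 321.7] tilt -1.0 F [ 0.   0.4 -0.7] w 58.4 q [ 1.3   0.27  1.54 -0.    1.36  0.55]
15 rows
[np.float64(-34.0), np.float64(-10.0), np.float64(1.0), np.float64(-0.001), np.float64(0.001), np.float64(0.033)]
[np.float64(-34.0), np.float64(-9.0), np.float64(1.0), np.float64(-0.001), np.float64(0.001), np.float64(0.033)]
[np.float64(-34.0), np.float64(-8.0), np.float64(1.0), np.float64(-0.001), np.float64(0.001), np.float64(0.033)]
[np.float64(-35.0), np.float64(-7.0), np.float64(1.0), np.float64(-0.001), np.float64(0.001), np.float64(0.033)]
[np.float64(-35.0), np.float64(-6.0), np.float64(0.0), np.float64(-0.001), np.float64(0.001), np.float64(0.033)]
```

move_arm(deltas=[[-36, -8, 0, 0, 0, 0.035], [-36, -7, 0, 0, 0, 0.035], [-36, -6, 0, 0, 0, 0.035], [-37, -5, 0, 0, 0, 0.035], [-37, -4, 0, 0, 0, 0.035]])

```text
t: 0.93
ee_pos: [238.9, 416.1, 328.3]
orientation: [1.511, 2.752, -0.015]
ft_force: [1.5, 0.3, -0.7]
width: 24.8
```

move_arm(deltas=[[-37, -2, 0, 0, 0, 0.035], [-37, -1, 0, 0, 0, 0.035], [-37, 0, 0, 0, 0, 0.035], [-37, 1, 0, 0, 0, 0.035], [-37, 2, 0, 0, 0, 0.035]])

```text
t: 1.35
ee_pos: [327.7, 244.0, 328.6]
orientation: [1.753, 2.604, -0.017]
ft_force: [-0.3, 0.5, -0.3]
width: 0.5
```

```bash
python3 plan.py "([0,-230,260],0,dict(step=38))"
```

```text
t 1.35 tray [-151.7  240.   328.6] W [327.7 244.  328.6] tilt -0.5 F [-0.3  0.5 -0.3] w 0.5 q [ 0.62 -0.07  1.9  -0.01  1.32  0.23]
14 rows
[np.float64(-35.0), np.float64(6.0), np.float64(5.0), np.float64(0.0), np.float64(0.001), np.float64(0.01)]
[np.float64(-35.0), np.float64(7.0), np.float64(5.0), np.float64(0.0), np.float64(0.001), np.float64(0.01)]
[np.float64(-35.0), np.float64(7.0), np.float64(5.0), np.float64(0.0), np.float64(0.001), np.float64(0.01)]
[np.float64(-34.0), np.float64(7.0), np.float64(5.0), np.float64(0.0), np.float64(0.001), np.float64(0.01)]
[np.float64(-34.0), np.float64(8.0), np.float64(5.0), np.float64(0.0), np.float64(0.001), np.float64(0.01)]
```

move_arm(deltas=[[-38, 11, 0, 0, 0, 0.01], [-38, 11, 0, 0, 0, 0.01], [-38, 11, 0, 0, 0, 0.01], [-38, 12, 0, 0, 0, 0.01], [-38, 12, 0, 0, 0, 0.01]])

```text
t: 1.77
ee_pos: [449.7, 77.0, 329.9]
orientation: [1.821, 2.556, -0.015]
ft_force: [1.0, 0.6, 0.9]
width: 0.5
```

move_arm(deltas=[[-38, 12, 0, 0, 0, 0.01], [-38, 12, 0, 0, 0, 0.01], [-38, 12, 0, 0, 0, 0.01], [-38, 12, 0, 0, 0, 0.01], [-38, 12, 0, 0, 0, 0.01]])

```text
t: 2.18
ee_pos: [567.2, -94.9, 329.9]
orientation: [1.891, 2.507, -0.015]
ft_force: [1.0, 1.0, 1.2]
width: 0.3
```

```bash
python3 plan.py "([0,-230,200],45,dict(step=38))"
```

```text
t 2.18 tray [  -3.4 -147.7  329.9] W [567.2 -94.9 329.9] tilt -0.4 F [1.  1.  1.2] w 0.3 q [-0.18  0.22  1.58 -0.01  1.34 -0.46]
8 rows
[np.float64(-10.0), np.float64(0.0), np.float64(16.0), np.float64(-0.002), np.float64(0.099), np.float64(0.003)]
[np.float64(-12.0), np.float64(0.0), np.float64(15.0), np.float64(-0.002), np.float64(0.099), np.float64(0.003)]
[np.float64(-13.0), np.float64(0.0), np.float64(14.0), np.float64(-0.002), np.float64(0.099), np.float64(0.003)]
[np.float64(-15.0), np.float64(0.0), np.float64(13.0), np.float64(-0.002), np.float64(0.099), np.float64(0.003)]
[np.float64(-16.0), np.float64(0.0), np.float64(11.0), np.float64(-0.002), np.float64(0.099), np.float64(0.003)]
```

move_arm(deltas=[[-14, 0, 10, 0, 0.1, 0], [-14, 0, 12, 0, 0.1, 0], [-15, 0, 12, 0, 0.1, 0], [-15, 0, 12, 0, 0.1, 0], [-16, 0, 12, 0, 0.1, 0]])

```text
t: 2.6
ee_pos: [590.6, -159.1, 262.4]
orientation: [-1.631, -2.168, -0.43]
ft_force: [0.8, 0.3, 0.2]
width: 0.3
```

```bash
python3 plan.py "([0,-225,190],45,dict(step=38))"
```

```text
t 2.6 tray [   3.4 -215.7  262.4] W [ 590.6 -159.1  262.4] tilt 28.9 F [0.8 0.3 0.2] w 0.3 q [-0.48  0.52  1.39  0.36  1.58 -0.83]
3 rows
[np.float64(-14.0), np.float64(-1.0), np.float64(20.0), np.float64(-0.003), np.float64(0.094), np.float64(0.009)]
[np.float64(-16.0), np.float64(-1.0), np.float64(18.0), np.float64(-0.003), np.float64(0.094), np.float64(0.009)]
[np.float64(-18.0), np.float64(-1.0), np.float64(17.0), np.float64(-0.003), np.float64(0.094), np.float64(0.009)]
```

move_arm(deltas=[[-17, -1, 20, 0, 0.1, 0.008], [-18, -1, 18, 0, 0.1, 0.008], [-20, -1, 17, 0, 0.1, 0.008], [0, 0, 0, 0, 0, 0]])

```text
t: 2.93
ee_pos: [589.8, -178.4, 171.9]
orientation: [-1.478, -1.893, -0.638]
ft_force: [-2.9, -0.1, -4.4]
width: 0.7
```

```bash
python3 plan.py "([0,-126,79],45,dict(step=30))"; python3 -c "
from h import *
save(eyes.get_image('scene'),'s1')"
```

```text
t 2.93 tray [  -2.2 -234.1  171.9] W [ 589.8 -178.4  171.9] tilt 47.6 F [-2.9 -0.1 -4.4] w 0.7 q [-0.59  0.78  1.3   0.51  1.72 -0.93]
5 rows
[np.float64(1.0), np.float64(1.0), np.float64(28.0), np.float64(-0.002), np.float64(-0.009), np.float64(-0.002)]
[np.float64(1.0), np.float64(1.0), np.float64(28.0), np.float64(-0.002), np.float64(-0.009), np.float64(-0.002)]
[np.float64(1.0), np.float64(1.0), np.float64(28.0), np.float64(-0.002), np.float64(-0.009), np.float64(-0.002)]
[np.float64(2.0), np.float64(1.0), np.float64(28.0), np.float64(-0.002), np.float64(-0.009), np.float64(-0.002)]
[np.float64(2.0), np.float64(0.0), np.float64(28.0), np.float64(-0.002), np.float64(-0.009), np.float64(-0.002)]
```

View pics/s1.png

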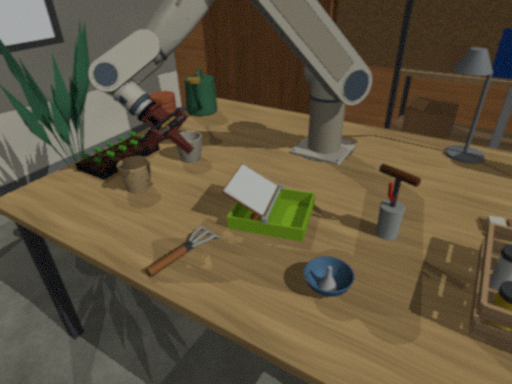

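```bash
python3 - <<'E'
from h import *
from plan import *
im=eyes.get_image('scene'); P=cloud(im)
M=np.linalg.inv(im['cam_to_world'])
o=show()
r=R.from_rotvec(o['orientation']).as_matrix()
f=cv2.cvtColor(im['frame'],cv2.COLOR_RGB2BGR)
for k in (0,80,200):
    p=o['ee_pos']-k*r[:,2]; c=M[:3,:3]@p+M[:3,3]; uv=(c[0]/c[2]*im['fx']+im['cx'],c[1]/c[2]*im['fy']+im['cy']); print(k,p.round(0),uv,c[2])
    cv2.circle(f,tuple(int(a) for a in uv),2,(255,0,255),1)
cv2.imwrite('pics/s1z.png',cv2.resize(f[60:260,60:340],None,fx=2.8,fy=2.8))
t=eyes.get_image('top'); save(t,'t1')
E
```

```text
t 3.03 tray [   1.  -234.6  181.5] W [ 593.  -178.   181.5] tilt 46.9 F [0.8 0.9 1.6] w 0.1 q [-0.59  0.77  1.3   0.51  1.72 -0.93]
0 [ 593. -178.  181.] (np.float64(198.9109929360844), np.float64(156.4177176935991)) 1108.9920268505282
80 [ 608. -234.  236.] (np.float64(179.38062388985392), np.float64(138.10875219448843)) 1094.8744087893813
200 [ 630. -319.  318.] (np.float64(149.1220820239111), np.float64(109.74253966847014)) 1073.6979816976607
```

View pics/s1z.png

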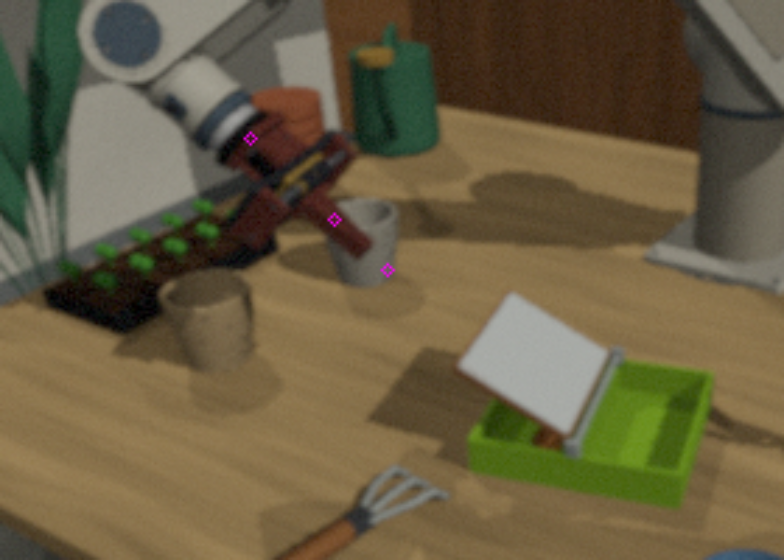

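View pics/t1.png

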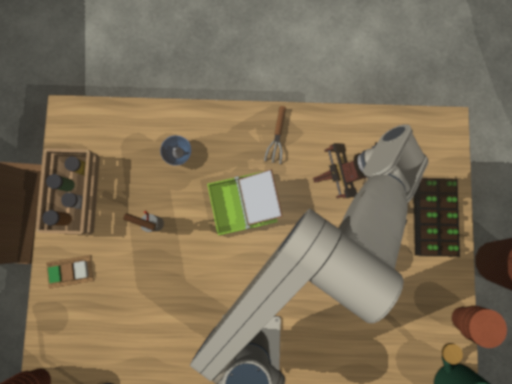

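```bash
python3 - <<'E'
from h import *
from plan import *
o=show()
for n in ('scene','top'):
    im=eyes.get_image(n); P=cloud(im); f=im['frame'].astype(int)
    M=np.linalg.inv(im['cam_to_world']); c=M[:3,:3]@o['ee_pos']+M[:3,3]; uv=np.array((c[0]/c[2]*im['fx']+im['cx'],c[1]/c[2]*im['fy']+im['cy'])); print(n,uv.round(1),im['fx'])
    d=np.linalg.norm(P-o['ee_pos'],axis=-1); m=(d<90)&(P[...,2]>90)
    pts=P[m]; q=np.array([T(p) for p in pts]); print(len(q)); 
    i=np.argsort(q[:,1])[-8:]; print(np.c_[q[i].round(0),np.argwhere(m)[i][:,::-1]])
show()
E
```

```text
t 3.08 tray [   2.5 -234.8  185.3] W [ 594.6 -177.9  185.3] tilt 46.6 F [1.2 0.9 1. ] w 0.3 q [-0.58  0.76  1.3   0.51  1.72 -0.93]
scene [198.5 155.5] 360.73470307997513
177
[[   3. -259.  221.  190.  144.]
 [  11. -258.  218.  189.  146.]
 [  -3. -258.  222.  191.  143.]
 [   7. -257.  220.  190.  145.]
 [   1. -257.  217.  191.  145.]
 [   0. -257.  220.  191.  144.]
 [  -5. -256.  218.  192.  144.]
 [  11. -255.  219.  190.  146.]]
top [305.6 181.5] 371.9106698995699
84
[[  -0. -257.  228.  314.  179.]
 [  -6. -257.  222.  314.  181.]
 [  -4. -256.  229.  314.  180.]
 [   7. -256.  227.  313.  177.]
 [   4. -255.  225.  313.  178.]
 [  -2. -254.  224.  313.  180.]
 [   8. -253.  225.  312.  177.]
 [  -6. -253.  226.  313.  181.]]
t 3.18 tray [   3.9 -234.9  189.2] W [ 595.9 -177.7  189.2] tilt 46.3 F [-0.3  0.1  0.8] w 0.3 q [-0.58  0.76  1.3   0.51  1.72 -0.93]
```

```bash
python3 - <<'E'
from h import *
from plan import *
for i in range(6):
    im=eyes.get_image('top'); P=cloud(im); o=show(); print(o['qvel'].round(3))
    r=R.from_rotvec(o['orientation']).as_matrix()
    q=(P.reshape(-1,3)-o['ee_pos'])@r; m=(abs(q[:,0])<25)&(abs(q[:,1])<20)&(q[:,2]>-75)&(q[:,2]<30)
    print('tip along tool z',np.percentile(q[m][:,2],[90,99,100]).round(1), 'mean xy', q[m][:,:2].mean(0).round(1), q[m][:,:2].min(0),q[m][:,:2].max(0))
E
```

```text
t 3.23 tray [   4.  -234.9  189.8] W [ 596.  -177.6  189.8] tilt 46.2 F [-0.4 -0.6  0.3] w 0.2 q [-0.58  0.76  1.3   0.51  1.72 -0.93]
[ 0.003 -0.011  0.003 -0.001  0.001 -0.002]
tip along tool z [-40.6 -34.9 -34.5] mean xy [10.8 -3.1] [ -8.59910141 -12.3355319 ] [17.50215339  7.69056158]
t 3.28 tray [   4.  -234.8  189.9] W [ 595.9 -177.5  189.9] tilt 46.2 F [0.4 0.8 0.4] w 0.4 q [-0.58  0.76  1.3   0.51  1.72 -0.93]
[-0.001  0.004  0.007 -0.    -0.002 -0.   ]
tip along tool z [-41.3 -37.7 -37.7] mean xy [11.  -3.1] [ -8.40619366 -12.76816004] [17.0996069   7.76933897]
t 3.33 tray [   3.8 -234.7  189.5] W [ 595.7 -177.5  189.5] tilt 46.3 F [ 0.1  0.5 -0.6] w 0.6 q [-0.58  0.76  1.3   0.51  1.72 -0.93]
[-0.002  0.013  0.005  0.     0.    -0.001]
tip along tool z [-41.3 -36.9 -35.7] mean xy [10.5 -3.2] [-10.00723662 -12.58066371] [16.56662742  7.70651576]
t 3.38 tray [   3.6 -234.6  189. ] W [ 595.5 -177.5  189. ] tilt 46.3 F [0.2 0.3 0. ] w 0.3 q [-0.58  0.76  1.3   0.51  1.72 -0.93]
[-0.004  0.018  0.006 -0.001 -0.    -0.001]
tip along tool z [-41.4 -36.8 -35.9] mean xy [10.9 -3.2] [ -6.20216923 -12.72436859] [17.63839954  7.29425274]
t 3.43 tray [   3.3 -234.6  188.4] W [ 595.3 -177.5  188.4] tilt 46.3 F [0.2 0.1 0.7] w 0.9 q [-0.58  0.76  1.3   0.51  1.72 -0.93]
[-0.007  0.02   0.005  0.001 -0.001  0.   ]
tip along tool z [-41.7 -37.3 -36.7] mean xy [11.3 -2.7] [ -3.15789556 -11.83995478] [15.63984177  7.00234573]
t 3.48 tray [   3.1 -234.6  187.8] W [ 595.1 -177.5  187.8] tilt 46.4 F [-0.1 -0.5  1. ] w 0.2 q [-0.58  0.76  1.3   0.51  1.72 -0.93]
[-0.006  0.02   0.002  0.001 -0.001 -0.001]
tip along tool z [-41.4 -37.7 -37.1] mean xy [11.1 -3. ] [-10.90624118 -11.66815226] [17.99864973  8.79186323]
```

```bash
python3 - <<'E'
from h import *
from plan import *
im=eyes.get_image('top'); f=cv2.cvtColor(im['frame'],cv2.COLOR_RGB2BGR)
cv2.imwrite('pics/t2z.png',cv2.resize(f[130:230,270:390],None,fx=6,fy=6,interpolation=cv2.INTER_NEAREST))
print(ctrl.hold_point_z,[a for a in dir(ctrl) if a[0]!='_']); show()
z=im['range_z'][172:190,296:330]; print(z.round(0).astype(int)[::2,::2])
E
```

```text
18.700000000000003 ['Unreachable', 'close_job', 'get_obs', 'hold_point_z']
t 3.53 tray [   2.9 -234.6  187.3] W [ 594.9 -177.6  187.3] tilt 46.4 F [ 1.  -0.2  0.3] w 0.5 q [-0.58  0.76  1.3   0.51  1.72 -0.93]
[[1470 1470 1472 1466 1469 1471 1475 1473 1468 1472 1471 1468 1475 1468
  1205 1201 1201]
 [1471 1467 1466 1469 1465 1467 1467 1464 1465 1467 1467 1467 1220 1218
  1208 1208 1213]
 [1467 1467 1463 1462 1473 1464 1463 1466 1467 1236 1230 1226 1224 1222
  1211 1207 1200]
 [1467 1470 1466 1470 1468 1469 1464 1468 1470 1238 1235 1229 1225 1218
  1209 1205 1204]
 [1466 1467 1467 1466 1463 1465 1465 1465 1463 1239 1231 1229 1233 1466
  1463 1465 1461]
 [1464 1464 1471 1467 1466 1459 1461 1468 1467 1471 1462 1465 1464 1464
  1468 1463 1471]
 [1465 1463 1465 1467 1467 1468 1469 1464 1467 1466 1466 1462 1466 1461
  1460 1466 1468]
 [1461 1469 1470 1469 1470 1461 1459 1460 1463 1465 1469 1466 1462 1462
  1465 1464 1465]
 [1464 1464 1460 1465 1463 1457 1464 1463 1466 1462 1463 1458 1454 1461
  1467 1461 1462]]
```

View pics/t2z.png

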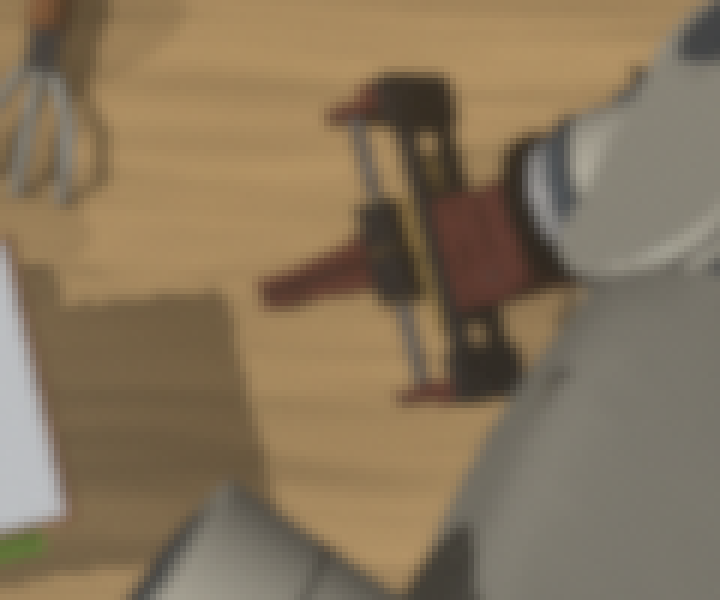

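```bash
python3 - <<'E'
from h import *
from plan import *
for n in ('top','scene'):
    im=eyes.get_image(n); P=cloud(im); o=show()
    r=R.from_rotvec(o['orientation']).as_matrix()
    q=(P.reshape(-1,3)-o['ee_pos'])@r
    for z in range(-180,20,8):
        m=(abs(q[:,2]-z)<4)&(abs(q[:,0])<60)&(abs(q[:,1])<110)&(P.reshape(-1,3)[:,2]>100)
        if m.any(): print(z,m.sum(),'x',q[m][:,0].min().round(),q[m][:,0].max().round(),'y',q[m][:,1].min().round(),q[m][:,1].max().round())
E
```

```text
t 3.58 tray [   2.8 -234.6  186.7] W [ 594.7 -177.6  186.7] tilt 46.5 F [ 0.3 -0.2  0.8] w 1.0 q [-0.58  0.76  1.3   0.51  1.72 -0.93]
-180 47 x 8.0 28.0 y -43.0 15.0
-172 46 x -14.0 29.0 y -43.0 14.0
-164 192 x -29.0 37.0 y -91.0 86.0
-156 263 x -30.0 37.0 y -91.0 87.0
-148 90 x -19.0 37.0 y -88.0 84.0
-140 100 x -13.0 39.0 y -83.0 82.0
-132 119 x -0.0 39.0 y -81.0 76.0
-124 49 x -4.0 38.0 y -83.0 77.0
-116 4 x -11.0 30.0 y -28.0 77.0
-108 12 x 10.0 18.0 y -17.0 13.0
-100 18 x 11.0 17.0 y -15.0 12.0
-92 18 x -4.0 14.0 y -15.0 11.0
-84 18 x -0.0 19.0 y -15.0 10.0
-76 15 x 8.0 16.0 y -12.0 9.0
-68 14 x 5.0 15.0 y -10.0 8.0
-60 14 x -3.0 16.0 y -11.0 6.0
-52 9 x 8.0 16.0 y -11.0 5.0
-44 16 x -5.0 15.0 y -11.0 7.0
-36 4 x 9.0 14.0 y -8.0 5.0
t 3.63 tray [   2.7 -234.6  186.4] W [ 594.7 -177.7  186.4] tilt 46.5 F [-1.  -0.5 -0.5] w 0.4 q [-0.58  0.76  1.3   0.51  1.72 -0.93]
-180 64 x -20.0 25.0 y -41.0 20.0
-172 57 x -17.0 25.0 y -42.0 19.0
-164 44 x -5.0 30.0 y -76.0 88.0
-156 149 x -30.0 34.0 y -83.0 93.0
-148 174 x -33.0 34.0 y -87.0 91.0
-140 123 x -34.0 34.0 y -86.0 90.0
-132 145 x -32.0 34.0 y -79.0 85.0
-124 178 x -33.0 34.0 y -78.0 85.0
-116 96 x -32.0 35.0 y -79.0 84.0
-108 34 x -14.0 13.0 y -11.0 19.0
-100 31 x -10.0 12.0 y -12.0 17.0
-92 32 x -12.0 12.0 y -14.0 18.0
-84 30 x -13.0 12.0 y -9.0 16.0
-76 28 x -12.0 11.0 y -8.0 14.0
-68 27 x -12.0 12.0 y -8.0 13.0
-60 23 x -11.0 12.0 y -10.0 13.0
-52 24 x -11.0 12.0 y -7.0 12.0
-44 25 x -10.0 10.0 y -5.0 12.0
-36 12 x -12.0 11.0 y -5.0 11.0
```

Both cameras put the fingertips about 36 mm short of the reported TCP, measured along the tool axis. The gripper body is offset by the same amount, so the reported TCP is what's off. I'll plan with the tip as seen by the cameras.

```bash
python3 - <<'E'
s=open('plan.py').read()
s=s.replace("    p=np.array(p,float) if world else W(*p); r1=rot(tilt) if tilt is not None else r0\n","    r1=rot(tilt) if tilt is not None else r0\n    p=(np.array(p,float) if world else W(*p))+36*r1.as_matrix()[:,2]\n")
s=s.replace("'tray',T(o['ee_pos']).round(1),'W',o['ee_pos'].round(1)","'TIP',T(o['ee_pos']-36*z).round(1)")
s=s.replace("print([*(d.round(0)+0.),*((dv/N).round(3)+0.)])","print([float(a) for a in [*(d.round(0)+0.),*((dv/N).round(3)+0.)]])")
open('plan.py','w').write(s)
E
python3 plan.py "([0,-130,83],45,dict(step=25))"
```

```text
t 3.63 TIP [   2.8 -260.7  211.1] tilt 46.5 F [-1.  -0.5 -0.5] w 0.4 q [-0.58  0.76  1.3   0.51  1.72 -0.93]
8 rows
[0.0, 0.0, 23.0, 0.0, -0.003, 0.001]
[0.0, 0.0, 23.0, 0.0, -0.003, 0.001]
[0.0, 0.0, 23.0, 0.0, -0.003, 0.001]
[0.0, 0.0, 23.0, 0.0, -0.003, 0.001]
[0.0, 0.0, 23.0, 0.0, -0.003, 0.001]
```

move_arm(deltas=[[0, 0, 12, 0, 0, 0], [0, 0, 20, 0, 0, 0], [0, 0, 25, 0, -0.005, 0], [0, 0, 20, 0, -0.005, 0], [0, 0, 12, 0, -0.005, 0]])

```text
t: 4.05
ee_pos: [578.8, -114.1, 122.2]
orientation: [-1.496, -1.935, -0.632]
ft_force: [-0.5, 0.5, 0.3]
width: 0.8
```

```bash
python3 plan.py "([0,-130,83],45,dict(step=25))"
```

```text
t 4.05 TIP [   2.9 -194.7  147.5] tilt 45.4 F [-0.5  0.5  0.3] w 0.8 q [-0.52  0.76  1.45  0.54  1.54 -0.97]
4 rows
[0.0, -1.0, 23.0, 0.001, -0.002, 0.002]
[0.0, -1.0, 23.0, 0.001, -0.002, 0.002]
[0.0, -1.0, 23.0, 0.001, -0.002, 0.002]
[0.0, -1.0, 23.0, 0.001, -0.002, 0.002]
```

move_arm(deltas=[[0, 0, 20, 0, 0, 0], [0, 0, 20, 0, 0, 0], [0, 0, 10, 0, 0, 0]])

```text
t: 4.3
ee_pos: [567.6, -75.6, 83.5]
orientation: [-1.495, -1.933, -0.63]
ft_force: [-0.5, -0.3, 0.2]
width: 0.2
```

```bash
cat > look.py <<'E'
import sys
from h import *
from plan import *
n=sys.argv[1]
im=eyes.get_image('scene'); t=eyes.get_image('top'); o=show()
r=R.from_rotvec(o['orientation']).as_matrix()
for i in (im,t):
    P=cloud(i); q=(P.reshape(-1,3)-o['ee_pos'])@r; f=i['frame'].astype(int).reshape(-1,3)
    red=(f[:,0]>f[:,1]*1.35)
    m=(abs(q[:,0])<20)&(abs(q[:,1])<20)&(q[:,2]>-100)&(q[:,2]<10)&(P.reshape(-1,3)[:,2]>60)&red
    if m.any(): print('tip rel z',np.percentile(q[m][:,2],[97,100]).round(1),q[m].mean(0).round(1))
a=cv2.resize(im['frame'][90:270,150:350],None,fx=3,fy=3); b=cv2.resize(t['frame'][120:260,190:390],None,fx=3,fy=3)
h=min(a.shape[0],600)
cv2.imwrite(f'pics/{n}.png',cv2.cvtColor(a,cv2.COLOR_RGB2BGR)); cv2.imwrite(f'pics/{n}t.png',cv2.cvtColor(b,cv2.COLOR_RGB2BGR))
E
python3 look.py a1;python3 plan.py "([0,-130,83],45,dict(step=25))"
```

```text
t 4.4 TIP [   1.7 -155.   109.1] tilt 45.5 F [ 0.1 -0.2  0.4] w 0.5 q [-0.48  0.78  1.53  0.56  1.45 -0.99]
tip rel z [-39.5 -36.1] [  4.4   6.9 -70.4]
tip rel z [-46.4 -45.3] [ 11.8  -2.9 -75.5]
t 4.4 TIP [   1.7 -155.   109.1] tilt 45.5 F [ 0.1 -0.2  0.4] w 0.5 q [-0.48  0.78  1.53  0.56  1.45 -0.99]
2 rows
[-1.0, -1.0, 18.0, 0.0, -0.004, 0.002]
[-1.0, -1.0, 18.0, 0.0, -0.004, 0.002]
```

View pics/a1.png

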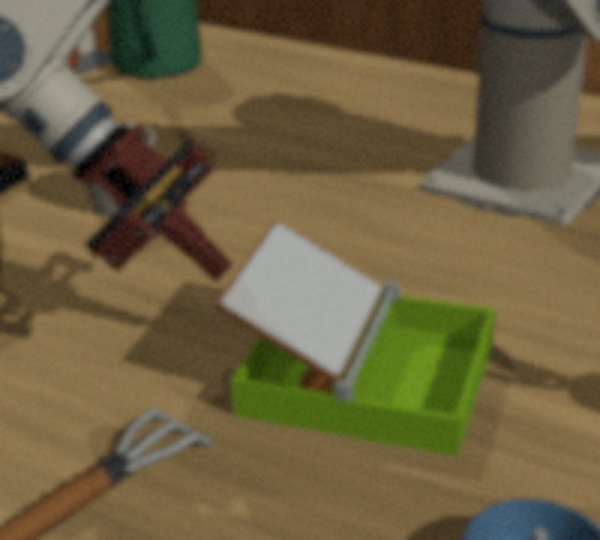

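move_arm(deltas=[[0, 0, 18, 0, 0, 0], [-1, 0, 18, 0, 0, 0]])

```text
t: 4.57
ee_pos: [564.7, -54.4, 59.8]
orientation: [-1.498, -1.938, -0.634]
ft_force: [0.1, 0.7, -0.3]
width: 0.3
```

```bash
python3 look.py a2;python3 plan.py "([0,-117,105],45,dict(step=8))"
```

```text
t 4.67 TIP [   3.  -131.8   84.1] tilt 45.3 F [ 0.1 -0.   0.3] w 0.5 q [-0.45  0.8   1.57  0.59  1.39 -1.01]
tip rel z [-62.  -58.9] [  4.6   8.  -80.9]
tip rel z [-73.9 -70.4] [ 11.6  -2.2 -87.6]
t 4.67 TIP [   3.  -131.8   84.1] tilt 45.3 F [ 0.1 -0.   0.3] w 0.5 q [-0.45  0.8   1.57  0.59  1.39 -1.01]
4 rows
[6.0, -1.0, -1.0, 0.001, -0.001, 0.002]
[6.0, -1.0, -1.0, 0.001, -0.001, 0.002]
[6.0, -1.0, -1.0, 0.001, -0.001, 0.002]
[6.0, -1.0, -1.0, 0.001, -0.001, 0.002]
```

View pics/a2.png

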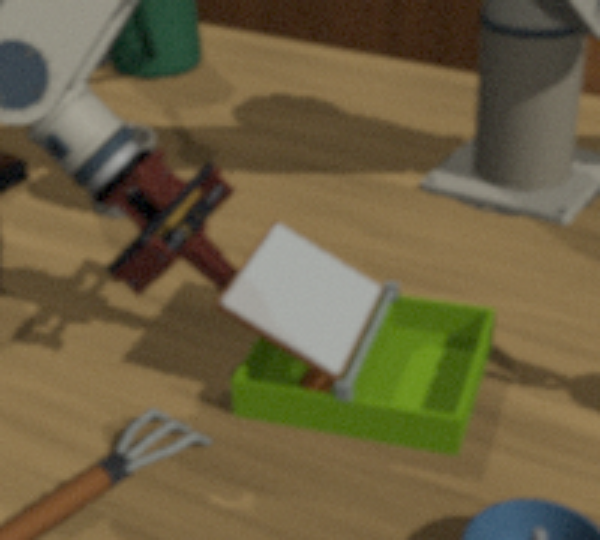

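move_arm(deltas=[[10, 0, 0, 0, 0, 0], [10, 0, 0, 0, 0, 0], [10, 0, 0, 0, 0, 0], [10, 0, 0, 0, 0, 0], [10, 0, 0, 0, 0, 0]])

```text
t: 5.08
ee_pos: [556.6, -22.5, 99.2]
orientation: [-1.502, -1.941, -0.633]
ft_force: [-1.7, -1.4, -2.1]
width: 0.4
```

```bash
python3 look.py a3
```

```text
t 5.18 TIP [  4.4 -99.4 125.4] tilt 45.0 F [0.2 0.7 0.7] w 0.0 q [-0.42  0.72  1.62  0.61  1.39 -0.97]
tip rel z [-64.4 -63.1] [  3.5   7.1 -82.1]
tip rel z [-70.6 -69.4] [ 11.8  -2.8 -85.7]
```

View pics/a3.png

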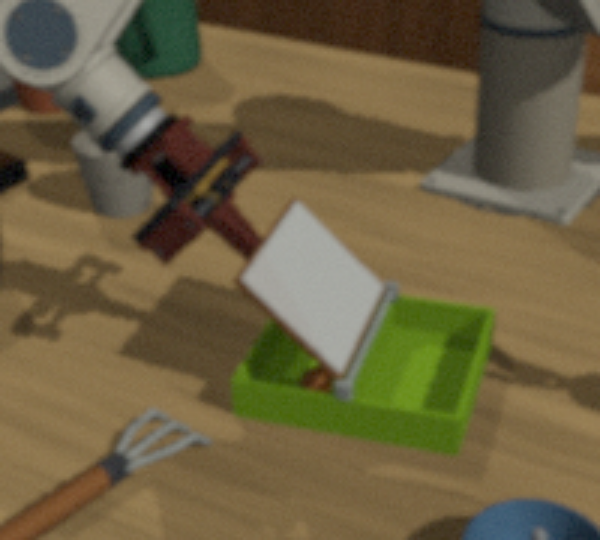

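```bash
python3 plan.py "([0,-53,146],45,dict(step=11))"
```

```text
t 5.18 TIP [  4.4 -99.4 125.4] tilt 45.0 F [0.2 0.7 0.7] w 0.0 q [-0.42  0.72  1.62  0.61  1.39 -0.97]
5 rows
[9.0, -1.0, 4.0, 0.002, 0.0, 0.002]
[9.0, -1.0, 4.0, 0.002, 0.0, 0.002]
[9.0, -1.0, 4.0, 0.002, 0.0, 0.002]
[9.0, -1.0, 4.0, 0.002, 0.0, 0.002]
[9.0, -1.0, 4.0, 0.002, 0.0, 0.002]
```

move_arm(deltas=[[11, -1, 2, 0, 0, 0], [11, -1, 3, 0, 0, 0], [10, -1, 5, 0, 0, 0], [10, -1, 5, 0, 0, 0], [9, 0, 6, 0, 0, 0]])

```text
t: 5.6
ee_pos: [541.4, 28.9, 123.9]
orientation: [-1.505, -1.945, -0.638]
ft_force: [1.0, -3.0, 1.0]
width: 0.3
```

```bash
python3 plan.py "([0,-13,156],45,dict(step=11))"
```

```text
t 5.6 TIP [  1.7 -46.7 149.5] tilt 44.8 F [ 1. -3.  1.] w 0.3 q [-0.35  0.64  1.7   0.65  1.35 -0.93]
4 rows
[7.0, -1.0, 5.0, 0.003, 0.001, 0.002]
[7.0, -1.0, 5.0, 0.003, 0.001, 0.002]
[7.0, -1.0, 5.0, 0.003, 0.001, 0.002]
[7.0, -1.0, 5.0, 0.003, 0.001, 0.002]
```

move_arm(deltas=[[8, 0, 6, 0, 0, 0], [8, 0, 7, 0, 0, 0], [8, 0, 8, 0, 0, 0], [7, 0, 8, 0, 0, 0], [7, 0, 9, 0, 0, 0]])

```text
t: 6.02
ee_pos: [526.0, 88.0, 125.1]
orientation: [-1.503, -1.944, -0.639]
ft_force: [1.2, -2.0, -0.2]
width: 0.5
```

```bash
python3 look.py a4; python3 plan.py "([0,29,149],45,dict(step=11))"
```

```text
t 6.12 TIP [  0.6  15.6 150.3] tilt 45.0 F [ 0.3  0.1 -0.3] w 0.5 q [-0.27  0.61  1.77  0.7   1.29 -0.91]
tip rel z [-43.6 -39.6] [  3.    8.1 -72. ]
tip rel z [-23.  -19.8] [  9.6  -1.9 -57.9]
t 6.12 TIP [  0.6  15.6 150.3] tilt 45.0 F [ 0.3  0.1 -0.3] w 0.5 q [-0.27  0.61  1.77  0.7   1.29 -0.91]
2 rows
[4.0, 0.0, 5.0, 0.005, 0.0, 0.005]
[4.0, 0.0, 5.0, 0.005, 0.0, 0.005]
```

View pics/a4.png

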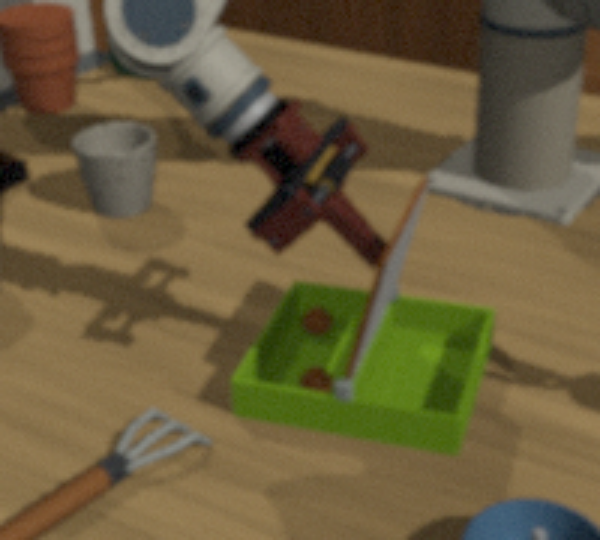

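The leaf is past upright, about 1.8 rad, with the fingertips on its orange face. Both bulbs are undisturbed in the bay. I'll keep going around the arc.

move_arm(deltas=[[5, 0, 8, 0, 0, 0], [5, 0, 10, 0, 0, 0], [4, 0, 11, 0, 0, 0], [3, 0, 11, 0, 0, 0], [2, 0, 12, 0, 0, 0]])

```text
t: 6.53
ee_pos: [512.2, 140.1, 98.9]
orientation: [-1.503, -1.944, -0.636]
ft_force: [2.0, -1.6, -0.3]
width: 0.4
```

```bash
python3 plan.py "([0,112,102],45,dict(step=11))"
```

```text
t 6.53 TIP [  1.   68.3 124.4] tilt 44.8 F [ 2.  -1.6 -0.3] w 0.4 q [-0.19  0.63  1.83  0.76  1.2  -0.92]
5 rows
[3.0, 0.0, 9.0, 0.002, 0.001, 0.002]
[3.0, 0.0, 9.0, 0.002, 0.001, 0.002]
[3.0, 0.0, 9.0, 0.002, 0.001, 0.002]
[3.0, 0.0, 9.0, 0.002, 0.001, 0.002]
[3.0, 0.0, 9.0, 0.002, 0.001, 0.002]
```

move_arm(deltas=[[5, 0, 10, 0, 0, 0], [4, 0, 11, 0, 0, 0], [2, 0, 11, 0, 0, 0], [0, 0, 11, 0, 0, 0], [-2, 0, 11, 0, 0, 0]])

```text
t: 6.95
ee_pos: [499.5, 189.4, 63.6]
orientation: [-1.502, -1.943, -0.636]
ft_force: [-0.1, -1.2, 0.0]
width: 0.4
```

```bash
python3 look.py a5; python3 plan.py "([0,118,62],45,dict(step=11))"
```

```text
t 7.05 TIP [ -0.3 119.6  88.1] tilt 45.0 F [ 0.8 -0.3  0.3] w 0.3 q [-0.11  0.67  1.87  0.84  1.1  -0.95]
tip rel z [-17.9 -12.9] [  2.8   7.  -57.1]
tip rel z [-15.3 -13. ] [  6.2  -1.3 -43.9]
t 7.05 TIP [ -0.3 119.6  88.1] tilt 45.0 F [ 0.8 -0.3  0.3] w 0.3 q [-0.11  0.67  1.87  0.84  1.1  -0.95]
3 rows
[-7.0, 0.0, 6.0, 0.002, 0.0, 0.002]
[-7.0, 0.0, 6.0, 0.002, 0.0, 0.002]
[-7.0, 0.0, 6.0, 0.002, 0.0, 0.002]
```

View pics/a5.png

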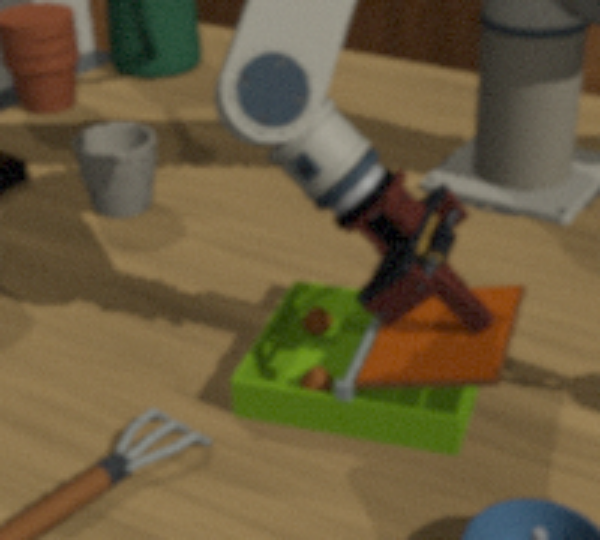

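move_arm(deltas=[[-6, 0, 6, 0, 0, 0], [-6, 0, 6, 0, 0, 0], [-5, 0, 5, 0, 0, 0]])

```text
t: 7.3
ee_pos: [498.9, 190.1, 38.0]
orientation: [-1.499, -1.941, -0.635]
ft_force: [-0.9, -3.6, 20.6]
width: 0.4
```

```bash
python3 look.py a6; python3 - <<'E'
E
```

```text
t 7.4 TIP [  0.7 119.8  63.7] tilt 45.1 F [-1.6 -0.6  4.8] w 0.3 q [-0.11  0.72  1.87  0.86  1.08 -0.99]
tip rel z [-39.2 -37.2] [  2.8   7.2 -68.8]
tip rel z [-19.4 -16.5] [  9.1  -1.3 -59.9]
```

View pics/a6.png

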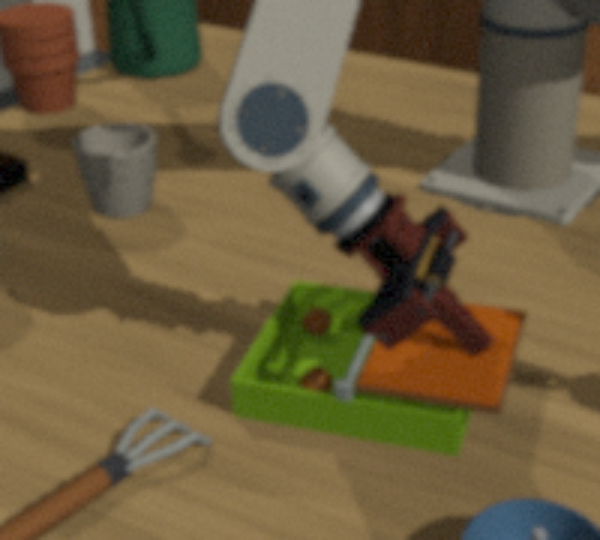

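It looks flat, with force rising to 20 N at the stop. I'll press a little more, then measure.

move_arm(deltas=[[-3, 0, 3, 0, 0, 0], [-2, 0, 2, 0, 0, 0], [-1, 0, 1, 0, 0, 0]])

```text
t: 7.65
ee_pos: [498.9, 190.5, 38.5]
orientation: [-1.486, -1.929, -0.647]
ft_force: [-3.2, -2.6, 12.2]
width: 0.3
```

```bash
cat > leaf.py <<'E'
from h import *
from plan import *
for n in ('top','scene'):
    im=eyes.get_image(n);P=cloud(im);f=im['frame'].astype(int)
    q=np.stack([(P-C)@ex,(P-C)@ey,P[...,2]],-1)
    m=(abs(q[...,0])<75)&(q[...,1]>20)&(q[...,1]<140)&(q[...,2]<75)&(f[...,0]>1.8*f[...,2])&(f[...,0]>1.4*f[...,1])
    w=q[m]
    for _ in range(3):
        A=np.c_[w[:,:2],np.ones(len(w))]; c,*_=np.linalg.lstsq(A,w[:,2],rcond=None); r=w[:,2]-A@c; w=w[abs(r)<6]
    print(n,len(w),'slope y deg',np.degrees(c[1]),'x',np.degrees(c[0]),'z at y=0',c[2],'z at 150',c[2]+150*c[1])
show()
E
python3 leaf.py
```

```text
top 367 slope y deg 0.031909820814457056 x -0.04830380540668948 z at y=0 57.142265243779875 z at 150 57.22580495931993
scene 793 slope y deg -0.07546162644454883 x -0.07645987158778172 z at y=0 55.83902789109823 z at 150 55.64146981504312
t 7.75 TIP [  0.8 119.9  63.2] tilt 46.1 F [-4.7 -7.1 20.2] w 0.8 q [-0.11  0.73  1.87  0.87  1.09 -1.01]
```

Both cameras put the leaf flat, within 0.1°, with its top face at 56-57 mm where 56.5 is expected. I'll retreat straight up.

move_arm(deltas=[[5, 0, -5, 0, 0, 0], [10, 0, -10, 0, 0, 0], [18, 0, -18, 0, 0, 0], [20, 0, -20, 0, 0, 0], [20, 0, -20, 0, 0, 0]])

```text
t: 8.17
ee_pos: [496.3, 186.0, 140.6]
orientation: [-1.492, -1.919, -0.639]
ft_force: [0.5, -0.0, 0.4]
width: 0.3
```

move_arm(deltas=[[20, 0, -20, 0, 0, 0], [10, 0, -10, 0, 0, 0], [5, 0, -5, 0, 0, 0], [0, 0, 0, 0, 0, 0], [0, 0, 0, 0, 0, 0]])

```text
t: 8.58
ee_pos: [499.2, 183.6, 197.5]
orientation: [-1.495, -1.927, -0.647]
ft_force: [0.7, -0.1, 0.3]
width: 0.5
```

```bash
python3 leaf.py; python3 leaf.py; python3 - <<'E'
from h import *;import pickle
for n in ('top','scene'):
    im=eyes.get_image(n); save(im,n+'9')
E
```

```text
top 449 slope y deg -0.21366815824289365 x -0.10751353692493433 z at y=0 57.629503444585346 z at 150 57.070121514383736
scene 1132 slope y deg -0.026452839864166567 x -0.027139577248126153 z at y=0 55.81809180765422 z at 150 55.74883843483434
t 8.68 TIP [ -1.2 113.3 221.8] tilt 46.0 F [-0.8  0.2 -0.5] w 0.5 q [-0.13  0.46  1.84  0.77  1.3  -0.77]
top 444 slope y deg -0.19453813284523566 x 0.15335383070442368 z at y=0 57.67157294917157 z at 150 57.16227330834685
scene 1121 slope y deg -0.042013645263757615 x -0.03076147483296329 z at y=0 55.861326848453444 z at 150 55.75133538236082
t 8.78 TIP [ -1.3 113.4 221.6] tilt 46.0 F [ 0.5  0.3 -0.5] w 0.4 q [-0.13  0.46  1.84  0.77  1.3  -0.77]
```

View pics/scene9.png

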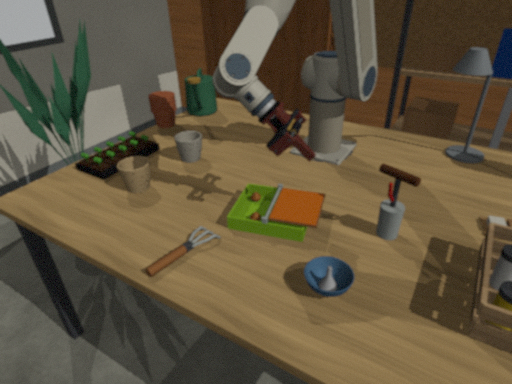

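View pics/top9.png

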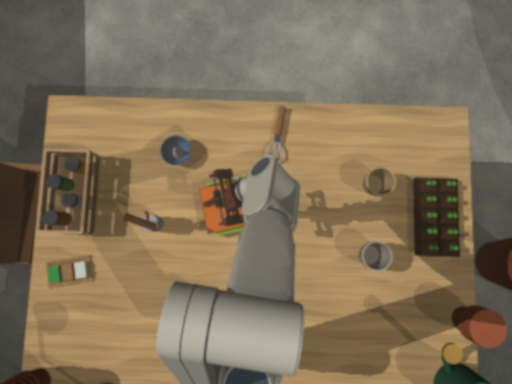

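The scene view shows the leaf flat with its orange face up at (298,207) and both bulbs still in the left bay at (255,205). The pots, dibber, bowl and cultivator sit at the same pixels as at the start. The hand is clear of everything, so I'm handing the job in.

```bash
python3 -c "
from workcell import ctrl
print(ctrl.close_job())"
```

```text
the job is handed in; nothing more can be done
None
```

The leaf now lies flat over the empty bay with its orange face up. I handed the job in at about 8.9 s of the 51 s allowed; no verdict was reported.

**What I did:** With the gripper shut and tilted 45°, I slid the fingertips under the free edge from outside. I pushed only on the orange face, up over the spine, then pressed the leaf down to its stop. The highest force I read was about 21 N, while pressing. I then lifted the hand straight up, about 160 mm clear of the leaf.

**Last checks:**
- **Leaf:** both cameras show it level within about 0.2°, with its top face at 56–58 mm where 56.5 mm is expected.
- **Hand:** the force reading is back to about zero.
- **Bulbs and other objects:** the pots, dibber, bowl and cultivator look unmoved from the start picture. Both bulbs still stand in their bay. I judged this by eye and did not measure each position.

**What disagreed:** the cameras put the fingertips about 36 mm short of the reported TCP along the tool axis. I planned with the tip as the cameras saw it, and contact came where that predicted. The arm also swung by up to about 20 mm after fast moves, so I made the pushes slowly.

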